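Lower the tilted decorating board flat on its ratchet stand

ROBOT

A 6-joint arm with a two-finger parallel gripper is mounted at the origin on the work surface. World frame = base frame: x ahead of the robot, y to its left, z up, the work surface at z = 0. Lengths are in m, angles in rad, forces in N, time in s.
With the tool pointing down it reaches from about 0.3 to 0.775 m from the base axis. Payload 14.6 kg.
Tool frame: the origin (TCP) lies midway between the tips of the shut fingers; the grasp point (between the pads) lies 19 mm behind it; z points along the fingers, y is the direction in which the jaws open and shut (so a half turn about z gives the same grasp; the last joint's range is limited). The gripper opens to 94 mm and grips with 3 to 60 N. Pads are 16 mm wide; open, the fingers measure 119 mm over their backs; the gripper's body (75 mm by 177 mm) begins 78 mm behind the grasp point.
Start: joints at [1.121, 0.3, 1.521, -0, 1.321, -0.067], TCP at [0.205, 0.51, 0.205] pointing down, gripper open.
Joint ranges: [-3.03, 3.03], [-0.79, 2.21], [0.23, 2.52], [-1.04, 4.18], [0, 3.07], [-2.55, 2.55]. Speed limits (rad/s): [2.22, 2.22, 2.57, 3.14, 3.14, 3.14].

INTERFACE

Orientations are given as [roll, pitch, yaw] about the fixed x, y, z axes, in that order (R = Rz(yaw) Ry(pitch) Rx(roll)).
In Python, from station import readout, imaging, job gives the robot as it stands.
- The arm moves only by the tool arm_command, never from a script. Its argument "increments" is a list of rows, each an object with "gripper": the opening, from 0 (shut) to 1 (fully open); "slide": the shift along the world's x, y, z in m, a list of three; "yaw": the turn about the world's z in rad. A call has 1 to 8 rows; each row is the pose to reach, as a shift and turn from the pose commanded when the call began; what a row does not reach only later rows make up. A row lasts 1/8 s, in which the tool goes at most 62.5 mm and 10.7 degrees, less where a joint would pass 70% of its speed; a pose out of reach is approached as far as the arm can. A call with a gripper value outside its range is refused whole. The fingers move at their own pace and stop on an object; "grip_force" is the grip in N (left out, the last holds). Time passes only in rows, so rows that repeat a pose let the fingers close. It gives the time, the measured TCP pose, the force and the opening at its end, in the units of the state.
- readout.get_obs(): the state, without advancing time (a new reading comes with each control period).
- imaging.camera(name): name is "scene" or "top" or "wrist"; returns a dict with "color" (480x640x3 uint8, red, green, blue), "mtx" (3x3 intrinsics, pixels), "D" ([k1, k2, p1, p2, k3] as OpenCV has them; the pictures are not rectified), "rvec" (rotation vector, rad) and "tvec" (3), from world to camera coordinates, as OpenCV has them. Camera axes: x right, y down, z forward; pixel columns grow to the right and rows downward; lengths in m; the calibration is good to about 2 mm. A picture is of the moment at which its call begins. There is no depth.
- job.hand_in(): hands the job in, once; it reports no verdict.
The state is a dict: "time_s": time; "qpos": joint angles; "joint_vel": joint speeds; "tau": joint torques, N m; "ee_pos": TCP position; "eef_rot": TCP orientation; "force": force on the tool from outside, world axes, zero at the start; "moment": the same for the moment, N m; "grip_width": finger opening in m.
Only numpy, scipy, OpenCV 4.12 (cv2) and the standard library are available. Lean on these libraries where they do the work, as an engineer would, in place of code of your own. Each camera call takes 0.05 s, during which the arm holds its last target. There are 200 camera calls.

TASK

The freshly glazed tile is clipped to a tilting board, and the glaze will run unless the board lies level. With the fingertips alone, press down the thumb tab of the ratchet pawl at the side of the board until it snaps over and stays free, then push the board down by its bare upper strip, without slamming it, until it lies flat on its stand. Do not touch the tile or lift the board up, and leave the jar, cups, bowl and tools around it where they are.

Things in the scene. Friction and masses are not known exactly. Their poses are not given: they have to be found in the camera images.
- stand: Low beech frame, 310 x 286 x 29 mm, fixed to the bench, that carries the tilting board. Origin: centre of its underside, on the bench. x points from the board's hinged near edge to its raised far edge, y to the left seen from the hinge side, z up. Quadrant and pawl stand out on its -y side, down to y = -203 mm.
- hinge_mid (a point): Middle of the board's hinge line, at (-135, 0, 35) mm in the stand's frame; the line runs along the stand's y, axes as the stand's. The board is plywood, 300 mm wide, 12 mm thick, from 10 mm behind to 272 mm beyond the hinge line, its underside in the plane of that line, with a 12 mm high ledge along the near edge.
- board (a joint): Tilt of the board in rad: 0 = flat on its rests (a stop), growing as the far edge is raised; at the start about 0.3 to 0.65. A friction bolt holds it at any tilt: it neither falls nor springs back, and takes 4 to 9 N at the upper strip to go down. With the pawl engaged it goes down by at most one tooth (0.10 rad), then stops dead, however hard it is pushed.
- top_edge (a point): Point on the board's upper face where it is pushed: mid-width on the bare upper strip, 225 mm from the hinge line, 47 mm from the far edge. The bare strip is all that lies more than 180 mm from the hinge line, 300 mm wide; tile and brass clips lie below it. x along the board away from the hinge, z normal to its face. Flat, the face is 47 mm above the bench.
- pawl (a joint): Angle of the ratchet pawl on the board's -y edge, in rad: 0 = nose pin home between the quadrant's teeth, up to 0.17 when the pin rides on a tooth's back, 0.5 = free (a stop). A spring plunger tips it over at 0.25; past that it stays free by itself. Pressing the tab down raises the value: 3 to 6 N, 20 to 25 mm of downward travel.
- thumb_tab (a point): Middle of the upper face of the pawl's thumb tab: a plain steel plate 32 mm along the board x 34 mm across x 4 mm, 187 mm to the -y side of the board's middle line and 24 mm outside the quadrant plate. Near level at rest, 125 to 165 mm above the bench (slope = tilt of the board - 0.45 rad + pawl angle), so a vertical push works. Axes: the pawl's.
- pawl_pivot (a point): Pivot bolt of the pawl, parallel to the hinge line, on the board's -y edge: 159 mm from the hinge line along the board, 40 mm above the plane of its underside. The thumb tab stands 43 mm from it on the side towards the hinge. Axes: x along the board away from the hinge, z normal to its face.
- quadrant: Fixed steel quadrant, 6 mm thick, on the stand's -y side: an upright toothed arc about the hinge line, tooth tips at radius 160 mm, teeth every 0.10 rad, rising to about 145 mm above the bench. Origin: on the hinge line, at (-135, -160, 35) mm in the stand's frame; axes as the stand's.
- tile: Freshly glazed white tile, 150 x 150 x 8 mm, clipped on the board's face from 6 to 156 mm beyond the hinge line, in the middle of its width. Not to be touched. Origin: centre of its underside, x along the board away from the hinge, z normal to the board.
- glaze_jar: Loose closed jar, 60 mm across, 75 mm tall, beside the pawl. Origin: centre of its underside.
- mug: Loose white mug, 76 mm across, 85 mm tall, beyond the far edge of the stand. Origin: centre of its underside.
- water_bowl: Loose terracotta bowl, 120 mm across, 50 mm tall, left of the stand. Origin: centre of its underside.
- brush: Loose brush, 190 mm long, lying beyond the far edge of the stand. Origin: on its underside near the middle, x along it.
- test_cup: Loose dark solid clay test piece, 54 mm across, 55 mm tall, on the pawl's side of the stand. Origin: centre of its underside.
- rib: Loose wooden potter's rib, 90 x 45 x 8 mm, lying left of the stand. Origin: centre of its underside.
- turning_tool: Loose turning tool with a wooden handle and a steel loop, 180 mm long and 15 mm thick, lying left of the stand. Origin: under its middle, x along it towards the loop.
There are look-alikes about, which are no part of the job. Of the things shaped like the rib, the wooden one is meant.

How it is judged:
On the way, in this order (a step that is already met when the one before it is completed fails the run):
1. the pawl has been pressed over and stays free of the teeth (value of joint pawl above 0.4 rad), for 0.2 s.
2. the board has been pushed down flat on its rests (value of joint board below 0.03 rad and value of joint pawl above 0.4 rad), for 0.2 s.
At the end, for the whole second after the job is handed in: The board is at rest, flat on its stand to within 0.03 rad, the pawl still stands free (above 0.4 rad), and the seven loose things stand or lie within 20 mm of where they were, not tipped over (all of step 2 and velocity of joint board between -0.05 and 0.05 rad/s and distance of each of glaze_jar, mug, water_bowl, brush, test_cup, rib, turning_tool from where it was at the start of the episode below 0.02 m and angle between each of glaze_jar, mug, water_bowl, brush, test_cup, rib, turning_tool's own z axis and vertical below 0.2 rad); the robot touches nothing.
It fails at once if the robot touches the freshly glazed tile (more than 1 N) (contact force between tile and the fingers above 1 N or contact force between tile and the arm above 1 N).
It fails at once if the board is slammed down (faster than 1.5 rad/s) (velocity of joint board below -1.5 rad/s).
It fails at once if the board is raised instead of lowered (above 0.72 rad) (value of joint board above 0.72 rad).
It fails at once if a loose thing around the stand is knocked or carried off (by more than 30 mm) (distance of any of glaze_jar, mug, water_bowl, brush, test_cup, rib, turning_tool from where it was at the start of the episode above 0.03 m).
It also fails if it takes over 48 s, if anything falls off the work surface, if the arm or the gripper's body presses on something with over 40 N, if the wrist force passes 120 N, or if a joint passes its speed limit or range.

## Working session

There is one attempt and no reset: what is moved stays moved. The work goes in short steps, Python scripts to look and compute and a tool call to move; the robot and the scene stay as the last step left them, time stands still between calls to the robot, and variables do not carry over. Pictures are saved under pics/ and viewed, about 8 in all and at most 12, crops included, and the job is handed in when it is done.

Besides the shell and the picture viewer there is one more tool, called after "Request:" as a command line: name --argument value ..., lists and objects as JSON in quotes. arm_command: Moves the arm, as the interface text tells. Its arguments: {"type":"object","properties":{"increments":{"type":"array","items":{"type":"object","properties":{"gripper":{"type":"number"},"slide":{"type":"array","items":{"type":"number"}},"yaw":{"type":"number"}}}},"grip_force":{"type":"number"}},"required":["increments"]}

```bash
mkdir -p pics
python3 - <<'E'
from station import readout, imaging
import cv2,numpy as np
o=readout.get_obs();print({k:np.round(o[k],3) for k in('time_s','ee_pos','eef_rot','force','grip_width')})
for n in('scene','top'):
    c=imaging.camera(n);cv2.imwrite(f'pics/{n}0.png',c['color'][:,:,::-1])
    np.savez(f'{n}.npz',**c)
    R=cv2.Rodrigues(c['rvec'])[0];print(n,(-R.T@np.ravel(c['tvec'])).round(3),c['mtx'].round(1).tolist(),R.round(2).tolist())
E
```

```text
{'time_s': np.float64(0.0), 'ee_pos': array([0.205, 0.51 , 0.205]), 'eef_rot': array([-3.14 , -0.   ,  2.759]), 'force': array([ 0.043,  0.972, -1.573]), 'grip_width': np.float64(0.094)}
scene [ 1.129 -0.39   1.151] [[569.6, 0.0, 313.7], [0.0, 569.6, 230.1], [0.0, 0.0, 1.0]] [[0.64, 0.77, -0.02], [0.63, -0.54, -0.56], [-0.44, 0.35, -0.83]]
top [0.345 0.066 1.044] [[480.7, 0.0, 314.0], [0.0, 480.7, 241.4], [0.0, 0.0, 1.0]] [[-0.03, -1.0, 0.0], [-0.98, 0.03, -0.21], [0.21, -0.01, -0.98]]
```

View pics/scene0.png

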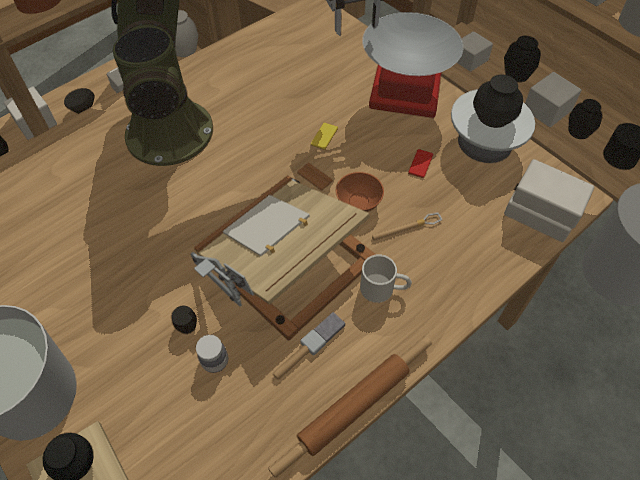

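View pics/top0.png

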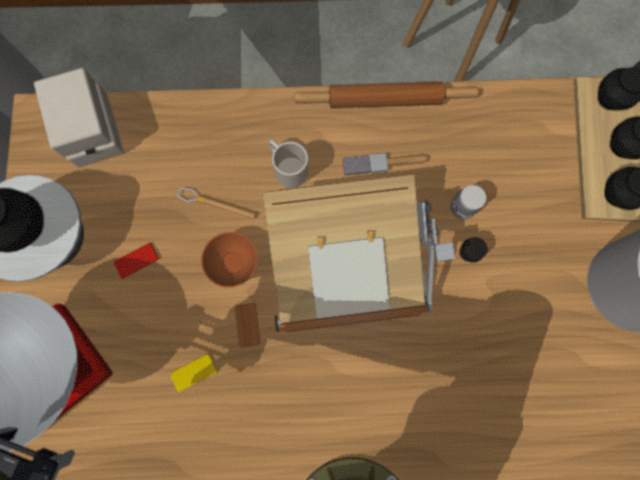

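The scene view shows the board in the middle (tile about 265,225). The tab is at about (205,267), beside the jar (211,352) and the dark cup (184,320). In the top view the tab is at (445,252), the jar at (470,200) and the cup at (473,250). Next I'll enlarge both.

Run:
```python
import cv2
a=cv2.imread('pics/scene0.png')[170:350,180:400]
b=cv2.imread('pics/top0.png')[170:340,250:500]
cv2.imwrite('pics/s1.png',cv2.resize(a,None,fx=3.6,fy=3.3333,interpolation=cv2.INTER_CUBIC)[:600,:792])
cv2.imwrite('pics/t1.png',cv2.resize(b,None,fx=3.2,fy=3.2,interpolation=cv2.INTER_CUBIC))
```

```text
(no output)
```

View pics/s1.png

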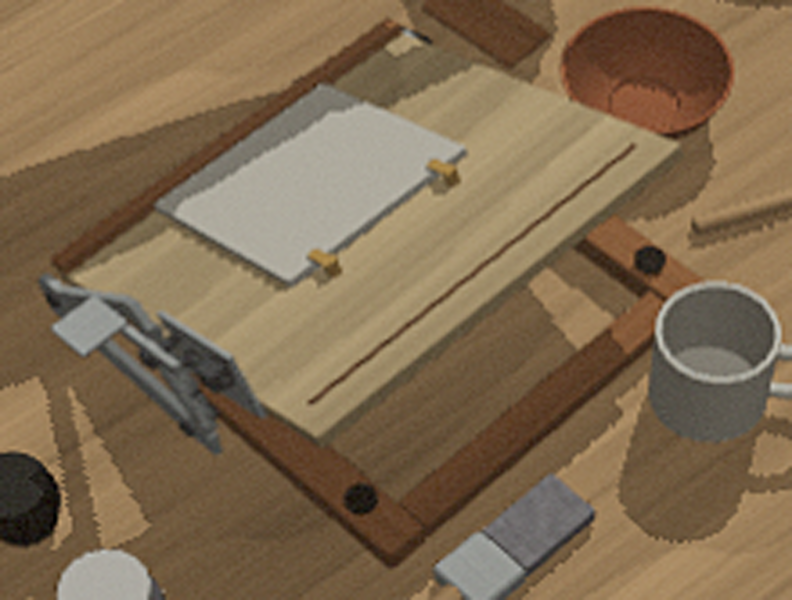

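View pics/t1.png

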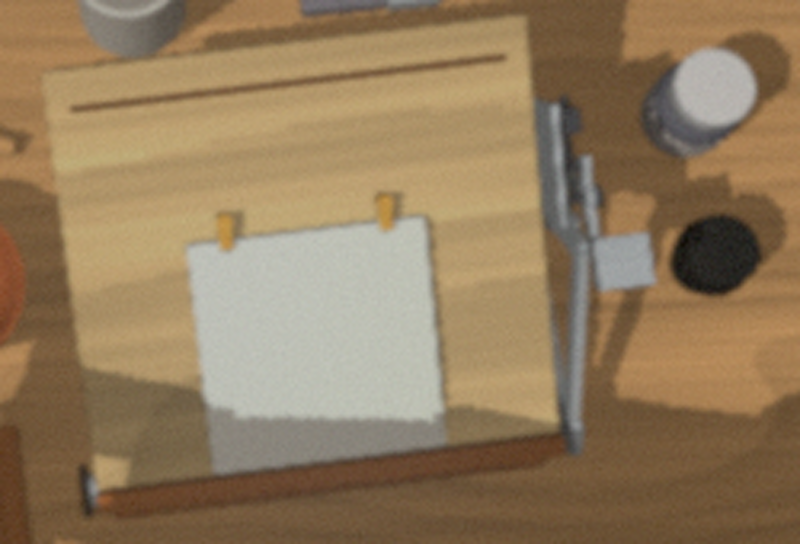

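```bash
cat > fit.py <<'E'
import numpy as np,cv2
from scipy.optimize import least_squares
C={n:np.load(n+'.npz') for n in('scene','top')}
def proj(n,P):
    c=C[n];return cv2.projectPoints(np.float64(P).reshape(-1,1,3),c['rvec'],c['tvec'],c['mtx'],c['D'])[0][:,0]
def px(n,uv):
    uv=np.float64(uv)+.5
    return uv/[3.6,3.3333]-.5+[180,170] if n=='scene' else uv/3.2-.5+[250,170]
def board(p,P):  # board-frame (x,y,z from hinge mid) -> world
    x,y,a,t=p[:4];P=np.float64(P)
    s=np.c_[-.135+P[:,0]*np.cos(t)-P[:,2]*np.sin(t),P[:,1],.035+P[:,0]*np.sin(t)+P[:,2]*np.cos(t)]
    return stand(p,s)
def stand(p,s):
    s=np.atleast_2d(s);x,y,a=p[:3];c,d=np.cos(a),np.sin(a)
    return np.c_[x+c*s[:,0]-d*s[:,1],y+d*s[:,0]+c*s[:,1],s[:,2]]
M=[(.272,.15,.012),(.272,-.15,.012),(.156,.075,.02),(.156,-.075,.02),(.006,-.075,.02),(.006,.075,.02)]
Z={'scene':[(680,143),(322,438),(466,151),(290,280),(157,205),(322,85)],'top':[(42,72),(526,16),(187,243),(428,216),(445,445),(213,473)]}
T={'scene':[(89,324)],'top':[(624,261)]}
def res(p): return np.concatenate([(proj(n,board(p,M))-px(n,Z[n])).ravel() for n in Z]+[(proj(n,p[4:7])-px(n,T[n])).ravel() for n in T])
if __name__=='__main__':
    r=least_squares(res,[.4,.05,0,.45,.4,-.2,.14],loss='soft_l1');p=r.x
    print('stand',p[:4].round(4),'tab',p[4:].round(4));print(r.fun.round(1))
    np.save('p.npy',p)
    print('top_edge',board(p,[(.225,0,.012)]).round(4),'flat',board([*p[:3],0],[(.225,0,.012)]).round(4))
    print('pivot',board(p,[(.159,-.187,.04)]).round(4))
    c,s=np.cos(p[2]),np.sin(p[2]);d=p[4:6]-p[:2];print('tab in stand',c*d[0]+s*d[1],-s*d[0]+c*d[1])
E
python3 fit.py
```

```text
stand [ 0.54   -0.0049  0.0917  0.3709] tab [ 0.5121 -0.1937  0.1319]
[ 1.   0.2 -1.   0.2  0.4 -1.7 -0.1  0.2 -1.  -0.7  0.4 -1.3 -0.1 -0.4
  0.1 -1.1 -0.1  0.2 -0.7 -0.6  0.9  0.   0.5  0.6  0.2 -0.   0.2  0.1]
top_edge [[0.61   0.0015 0.1277]] flat [[0.6296 0.0033 0.047 ]]
pivot [[ 0.5558 -0.1913  0.1299]]
tab in stand -0.04506176525676703 -0.1853904883042627
```

The fit agrees to within about 1.5 px. The board tilt is about 0.37 rad and the tab is at (0.512, -0.194, 0.132). I'll rise first, then travel over with the fingers shut.

Request:
arm_command --increments '[{"slide": [0,0,0.05],"gripper": 0,"yaw": 0},{"slide": [0,0,0.1],"gripper": 0,"yaw": 0.1},{"slide": [0.02,-0.05,0.12],"gripper": 0,"yaw": 0.2},{"slide": [0.045,-0.1,0.12],"gripper": 0,"yaw": 0.3},{"slide": [0.07,-0.15,0.12],"gripper": 0,"yaw": 0.4},{"slide": [0.09,-0.2,0.12],"gripper": 0,"yaw": 0.475},{"slide": [0.11,-0.25,0.12],"gripper": 0,"yaw": 0.475},{"slide": [0.13,-0.3,0.12],"gripper": 0,"yaw": 0.475}]' --grip_force 20

```text
time_s: 1.1
ee_pos: [0.3356, 0.2085, 0.3253]
eef_rot: [-3.142, -0.0, -3.049]
force: [0.4, 0.6, 0.3]
grip_width: 0.0178
```

Request:
arm_command --increments '[{"slide": [0.02,-0.05,0],"gripper": 0},{"slide": [0.045,-0.1,0],"gripper": 0},{"slide": [0.065,-0.15,0],"gripper": 0},{"slide": [0.085,-0.2,0],"gripper": 0},{"slide": [0.11,-0.25,0],"gripper": 0},{"slide": [0.13,-0.3,0],"gripper": 0},{"slide": [0.15,-0.35,0],"gripper": 0},{"slide": [0.173,-0.405,0],"gripper": 0}]'

```text
invalid input
```

Request:
arm_command --increments '[{"slide": [0,0,0],"gripper": 0},{"slide": [0,0,-0.05],"gripper": 0},{"slide": [0,0,-0.1],"gripper": 0},{"slide": [0,0,-0.14],"gripper": 0},{"slide": [0,0,-0.14],"gripper": 0}]'

```text
invalid input
```

Request:
arm_command --increments '[{"slide": [0.02,-0.05,0],"gripper": 0,"yaw": 0},{"slide": [0.045,-0.1,0],"gripper": 0,"yaw": 0},{"slide": [0.065,-0.15,0],"gripper": 0,"yaw": 0},{"slide": [0.085,-0.2,0],"gripper": 0,"yaw": 0},{"slide": [0.11,-0.25,0],"gripper": 0,"yaw": 0},{"slide": [0.13,-0.3,0],"gripper": 0,"yaw": 0},{"slide": [0.15,-0.35,0],"gripper": 0,"yaw": 0},{"slide": [0.173,-0.405,0],"gripper": 0,"yaw": 0}]'

```text
time_s: 2.1
ee_pos: [0.5088, -0.1965, 0.3253]
eef_rot: [3.141, -0.0, -3.049]
force: [1.5, 0.8, 1.3]
grip_width: 0.0009
```

Request:
arm_command --increments '[{"slide": [0,0,0],"gripper": 0,"yaw": 0},{"slide": [0,0,-0.05],"gripper": 0,"yaw": 0},{"slide": [0,0,-0.1],"gripper": 0,"yaw": 0},{"slide": [0,0,-0.14],"gripper": 0,"yaw": 0},{"slide": [0,0,-0.14],"gripper": 0,"yaw": 0}]'

```text
time_s: 2.72
ee_pos: [0.5073, -0.1936, 0.1835]
eef_rot: [3.139, -0.004, -3.049]
force: [-0.0, -0.3, 0.1]
grip_width: 0.0001
```

Run:
```python
from station import readout, imaging
import cv2,numpy as np
o=readout.get_obs();print({k:np.round(o[k],4) for k in('time_s','ee_pos','eef_rot','force','grip_width')})
c=imaging.camera('wrist')
cv2.imwrite('pics/w1.png',c['color'][:,:,::-1]); 
s=imaging.camera('scene')['color'][:,:,::-1]
cv2.imwrite('pics/s2.png',cv2.resize(s[170:350,150:390],None,fx=3.3,fy=3.3,interpolation=cv2.INTER_CUBIC))
for P in [(0.5121,-.1937,.1319)]:print(cv2.projectPoints(np.array([P]),c['rvec'],c['tvec'],c['mtx'],c['D'])[0].ravel())
```

```text
{'time_s': np.float64(2.725), 'ee_pos': array([ 0.5073, -0.1936,  0.1835]), 'eef_rot': array([ 3.1391, -0.0041, -3.0488]), 'force': array([-0.0192, -0.3481,  0.1222]), 'grip_width': np.float64(0.0001)}
[315.84548857 275.17110503]
```

View pics/w1.png

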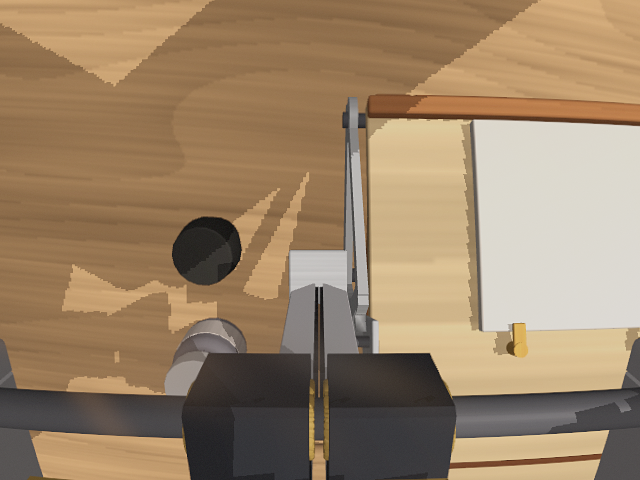

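View pics/s2.png

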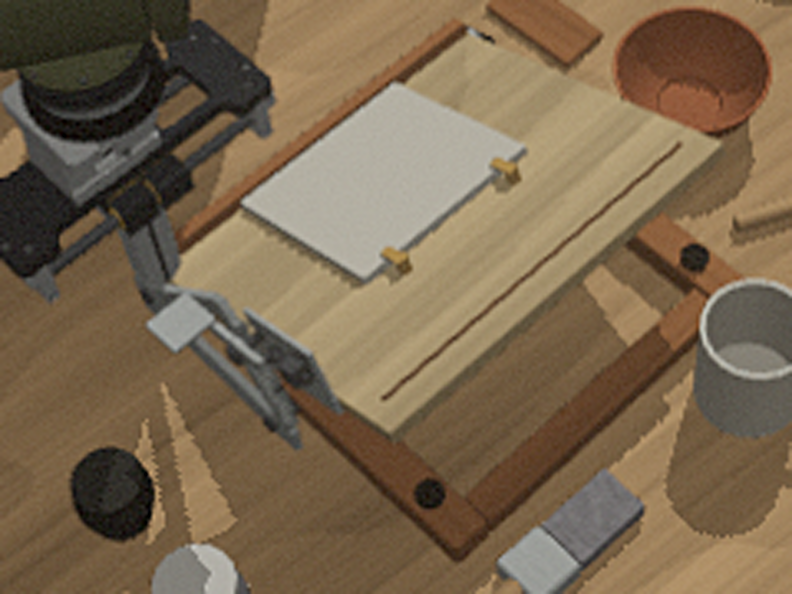

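The wrist view shows the tips over the tab (tab about 318,270), clear of the quadrant plate and the jar. Next I'll press down in small rows.

Request:
arm_command --increments '[{"slide": [0,-0.003,-0.025],"gripper": 0,"yaw": 0},{"slide": [0,-0.003,-0.045],"gripper": 0,"yaw": 0},{"slide": [0,-0.003,-0.05],"gripper": 0,"yaw": 0},{"slide": [0,-0.003,-0.055],"gripper": 0,"yaw": 0},{"slide": [0,-0.003,-0.06],"gripper": 0,"yaw": 0},{"slide": [0,-0.003,-0.063],"gripper": 0,"yaw": 0}]'

```text
time_s: 3.58
ee_pos: [0.5086, -0.1979, 0.1226]
eef_rot: [-3.141, 0.0, -3.049]
force: [-0.6, -0.4, -0.0]
grip_width: 0.0003
```

Request:
arm_command --increments '[{"slide": [0,0,-0.004],"gripper": 0,"yaw": 0},{"slide": [0,0,-0.008],"gripper": 0,"yaw": 0},{"slide": [0,0,-0.012],"gripper": 0,"yaw": 0},{"slide": [0,0,-0.012],"gripper": 0,"yaw": 0}]'

```text
time_s: 4.08
ee_pos: [0.51, -0.1983, 0.1122]
eef_rot: [-3.139, 0.005, -3.049]
force: [3.2, 0.5, 10.2]
grip_width: 0.0004
```

```bash
cat > look.py <<'E'
import sys
from station import readout, imaging
import cv2,numpy as np
s=imaging.camera('scene')['color'][:,:,::-1]
cv2.imwrite(sys.argv[1],cv2.resize(s[180:340,170:380],None,fx=3.6,fy=3.6,interpolation=cv2.INTER_CUBIC))
o=readout.get_obs();print({k:np.round(o[k],4) for k in('time_s','ee_pos','force','grip_width')})
E
python3 look.py pics/s3.png
```

```text
{'time_s': np.float64(4.125), 'ee_pos': array([ 0.51  , -0.1983,  0.1123]), 'force': array([ 3.3884,  0.8091, 10.6018]), 'grip_width': np.float64(0.0004)}
```

View pics/s3.png

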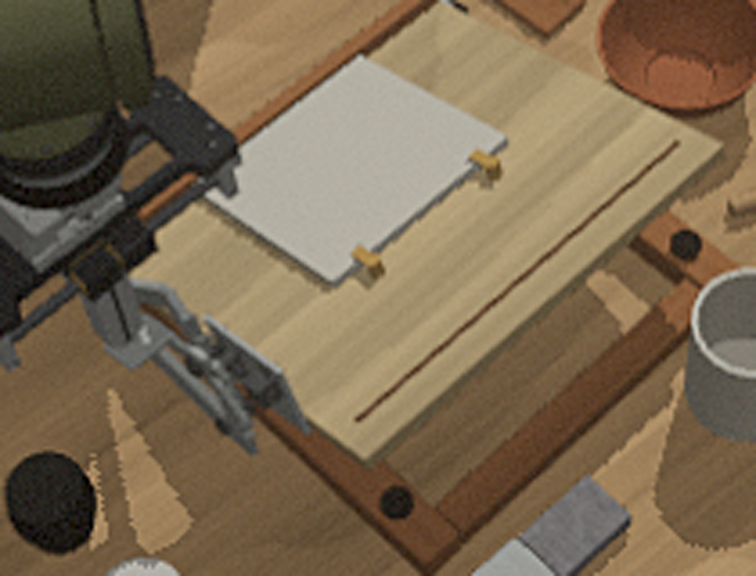

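The tip bears on the tab and the board has settled a little: its far right corner is now at about (365,462) in the crop. I'll press a bit further.

Request:
arm_command --increments '[{"slide": [0,0,-0.003],"gripper": 0,"yaw": 0},{"slide": [0,0,-0.006],"gripper": 0,"yaw": 0},{"slide": [0,0,-0.006],"gripper": 0,"yaw": 0}]'

```text
time_s: 4.5
ee_pos: [0.5104, -0.1984, 0.1065]
eef_rot: [-3.139, 0.005, -3.049]
force: [4.4, -0.1, 12.1]
grip_width: 0.0003
```

Request:
arm_command --increments '[{"slide": [0,0,-0.003],"gripper": 0,"yaw": 0},{"slide": [0,0,-0.006],"gripper": 0,"yaw": 0},{"slide": [0,0,-0.006],"gripper": 0,"yaw": 0}]'

```text
time_s: 4.88
ee_pos: [0.5106, -0.1984, 0.1006]
eef_rot: [-3.139, 0.006, -3.049]
force: [5.8, 1.4, 13.5]
grip_width: 0.0001
```

Request:
arm_command --increments '[{"slide": [0,0,0.03],"gripper": 0,"yaw": 0},{"slide": [0,-0.01,0.08],"gripper": 0,"yaw": 0},{"slide": [-0.05,-0.01,0.13],"gripper": 0,"yaw": 0},{"slide": [-0.1,-0.01,0.18],"gripper": 0,"yaw": 0},{"slide": [-0.1,-0.01,0.18],"gripper": 0,"yaw": 0}]'

```text
time_s: 5.5
ee_pos: [0.4075, -0.2082, 0.2813]
eef_rot: [-3.139, 0.004, -3.05]
force: [-0.3, -0.7, -0.8]
grip_width: 0.0005
```

```bash
python3 look.py pics/s4.png
```

```text
{'time_s': np.float64(5.55), 'ee_pos': array([ 0.4074, -0.2082,  0.2813]), 'force': array([0.0154, 0.1492, 1.2364]), 'grip_width': np.float64(0.0007)}
```

View pics/s4.png

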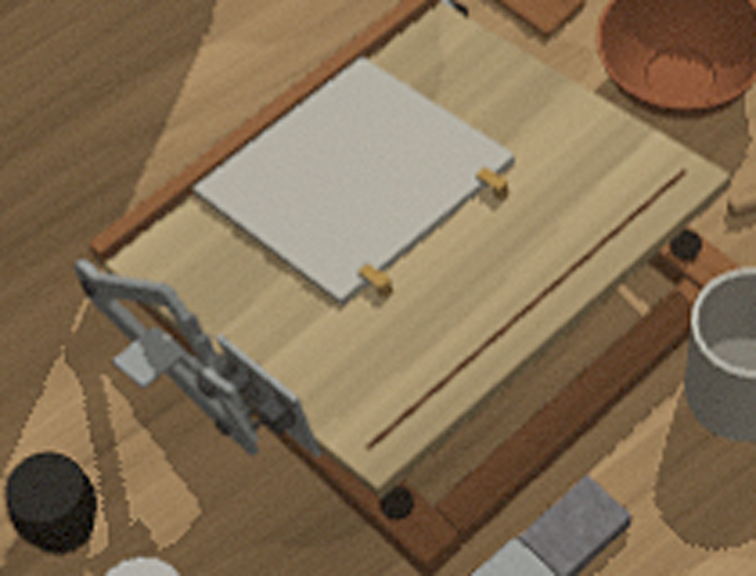

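The board has come down further and the tab now tilts away, at about (148,357). I'll fit both angles from this picture.

Run:
```python
from fit import *
p=np.load('p.npy')
q=lambda u:(np.float64(u)+.5)/3.6-.5+[170,180]
U=q([(728,182),(378,490),(514,158),(343,303)])
t=least_squares(lambda t:(proj('scene',board([*p[:3],t[0]],M[:4]))-U).ravel(),[.2]);T=t.x[0];print('tilt',T,t.fun.round(1))
# tab corners for pawl angle w: plate centred 43 mm from pivot toward hinge, slope tilt-.45+w
V=q([(113,362),(140,385),(182,345),(152,330)])
def tab(w,T,h):
    a=-.45+w   # in board frame
    L=[(-.043+dx,dy,h) for dx,dy in((-.016,-.017),(.016,-.017),(.016,.017),(-.016,.017))]
    return board([*p[:3],T],[(.159+x*np.cos(a)-z*np.sin(a),-.187+y,.04+x*np.sin(a)+z*np.cos(a)) for x,y,z in L])
# start calibration: offset h from triangulated tab centre
for w in(0,.1,.17):
    for h in(-.01,0,.01):print(w,h,(tab(w,p[3],h).mean(0)-p[4:]).round(4))
for h in(-.01,0,.01):
    r=least_squares(lambda w:(proj('scene',tab(w[0],T,h))-V).ravel(),[.3]);print(h,r.x,r.fun.round(1))
```

```text
tilt 0.18657684452905365 [ 1.6 -0.9  0.7  1.   0.9 -0.6 -0.1 -0.4]
0 -0.01 [ 0.0002 -0.0016 -0.0086]
0 0 [ 0.001  -0.0015  0.0014]
0 0.01 [ 0.0018 -0.0014  0.0113]
0.1 -0.01 [ 0.0011 -0.0015 -0.0129]
0.1 0 [ 0.0009 -0.0015 -0.0029]
0.1 0.01 [ 0.0007 -0.0016  0.0071]
0.17 -0.01 [ 0.002  -0.0014 -0.0159]
0.17 0 [ 0.0011 -0.0015 -0.0059]
0.17 0.01 [ 0.0002 -0.0016  0.004 ]
-0.01 [0.09510408] [-1.2 -1.5  1.2  2.6  1.8  3.6  0.3 -2.5]
0 [0.29414856] [-0.8 -0.8  1.2  2.   1.9  2.9  0.7 -1.8]
0.01 [0.52923201] [-0.6 -0.   0.4  0.7  1.1  1.7  0.8 -1. ]
```

The board has moved 0.185 rad, more than one tooth, so the pawl is out. The best tab fit also gives about 0.5 rad. Next I'll go above the bare strip and push down slowly.

Request:
arm_command --increments '[{"slide": [0.04,0.035,0],"gripper": 0,"yaw": 0},{"slide": [0.08,0.07,0],"gripper": 0,"yaw": 0},{"slide": [0.12,0.11,0],"gripper": 0,"yaw": 0},{"slide": [0.16,0.15,0],"gripper": 0,"yaw": 0},{"slide": [0.2,0.18,0],"gripper": 0,"yaw": 0},{"slide": [0.225,0.21,0],"gripper": 0,"yaw": 0},{"slide": [0.225,0.21,0],"gripper": 0,"yaw": 0}]'

```text
time_s: 6.42
ee_pos: [0.6346, 0.0046, 0.2752]
eef_rot: [3.141, -0.004, -3.046]
force: [0.6, 1.2, 0.4]
grip_width: 0.0006
```

Request:
arm_command --increments '[{"slide": [0,0,-0.05],"gripper": 0,"yaw": 0},{"slide": [0,0,-0.1],"gripper": 0,"yaw": 0},{"slide": [0,0,-0.15],"gripper": 0,"yaw": 0},{"slide": [0,0,-0.17],"gripper": 0,"yaw": 0},{"slide": [0,0,-0.18],"gripper": 0,"yaw": 0},{"slide": [0,0,-0.18],"gripper": 0,"yaw": 0}]'

```text
time_s: 7.18
ee_pos: [0.6333, 0.0019, 0.0981]
eef_rot: [3.142, -0.001, -3.05]
force: [0.1, 0.6, 0.2]
grip_width: 0.0009
```

Request:
arm_command --increments '[{"slide": [0,0,-0.004],"gripper": 0,"yaw": 0},{"slide": [0,0,-0.008],"gripper": 0,"yaw": 0},{"slide": [0,0,-0.012],"gripper": 0,"yaw": 0},{"slide": [0,0,-0.016],"gripper": 0,"yaw": 0},{"slide": [0,0,-0.02],"gripper": 0,"yaw": 0},{"slide": [0,0,-0.024],"gripper": 0,"yaw": 0},{"slide": [0,0,-0.028],"gripper": 0,"yaw": 0},{"slide": [0,0,-0.028],"gripper": 0,"yaw": 0}]'

```text
time_s: 8.18
ee_pos: [0.6336, 0.0022, 0.0706]
eef_rot: [-3.142, 0.001, -3.049]
force: [1.4, -0.2, 3.8]
grip_width: 0.0004
```

Low force and the board is moving, so I'll continue down to the stop.

Request:
arm_command --increments '[{"slide": [0,0,-0.004],"gripper": 0,"yaw": 0},{"slide": [0,0,-0.008],"gripper": 0,"yaw": 0},{"slide": [0,0,-0.012],"gripper": 0,"yaw": 0},{"slide": [0,0,-0.016],"gripper": 0,"yaw": 0},{"slide": [0,0,-0.02],"gripper": 0,"yaw": 0},{"slide": [0,0,-0.022],"gripper": 0,"yaw": 0},{"slide": [0,0,-0.022],"gripper": 0,"yaw": 0}]'

```text
time_s: 9.05
ee_pos: [0.6329, 0.0022, 0.0479]
eef_rot: [3.141, -0.001, -3.049]
force: [1.5, 0.2, 2.0]
grip_width: 0.0005
```

Request:
arm_command --increments '[{"slide": [0,0,-0.001],"gripper": 0,"yaw": 0},{"slide": [0,0,-0.002],"gripper": 0,"yaw": 0},{"slide": [0,0,-0.002],"gripper": 0,"yaw": 0}]'

```text
time_s: 9.43
ee_pos: [0.633, 0.0022, 0.0472]
eef_rot: [3.142, -0.001, -3.049]
force: [-5.4, 0.4, 12.3]
grip_width: 0.0005
```

The force rises at z = 47 mm, which is the flat height. I'll press slightly more, lift off and check.

Request:
arm_command --increments '[{"slide": [0,0,-0.001],"gripper": 0,"yaw": 0},{"slide": [0,0,-0.001],"gripper": 0,"yaw": 0},{"slide": [0,0,0.01],"gripper": 0,"yaw": 0},{"slide": [0,0,0.06],"gripper": 0,"yaw": 0},{"slide": [0,0,0.12],"gripper": 0,"yaw": 0},{"slide": [-0.05,0.05,0.18],"gripper": 0,"yaw": 0},{"slide": [-0.1,0.1,0.22],"gripper": 0,"yaw": 0},{"slide": [-0.15,0.12,0.24],"gripper": 0,"yaw": 0}]'

```text
time_s: 10.42
ee_pos: [0.5133, 0.1037, 0.269]
eef_rot: [3.142, -0.001, -3.049]
force: [-0.4, 0.8, 0.4]
grip_width: 0.0002
```

Request:
arm_command --increments '[{"slide": [-0.05,0.05,0],"gripper": 0,"yaw": 0},{"slide": [-0.1,0.1,0],"gripper": 0,"yaw": 0},{"slide": [-0.14,0.15,0],"gripper": 0,"yaw": 0},{"slide": [-0.14,0.15,0],"gripper": 0,"yaw": 0},{"slide": [-0.14,0.15,0],"gripper": 0,"yaw": 0}]'

```text
time_s: 11.05
ee_pos: [0.3741, 0.2532, 0.2681]
eef_rot: [-3.141, -0.0, -3.047]
force: [0.2, 0.4, 0.4]
grip_width: 0.0004
```

```bash
sed -i 's/180:340,170:380/180:345,165:385/' look.py; python3 look.py pics/s5.png
```

```text
{'time_s': np.float64(11.1), 'ee_pos': array([0.3747, 0.2525, 0.268 ]), 'force': array([ 0.4545, -0.4843,  0.0077]), 'grip_width': np.float64(0.0003)}
```

View pics/s5.png

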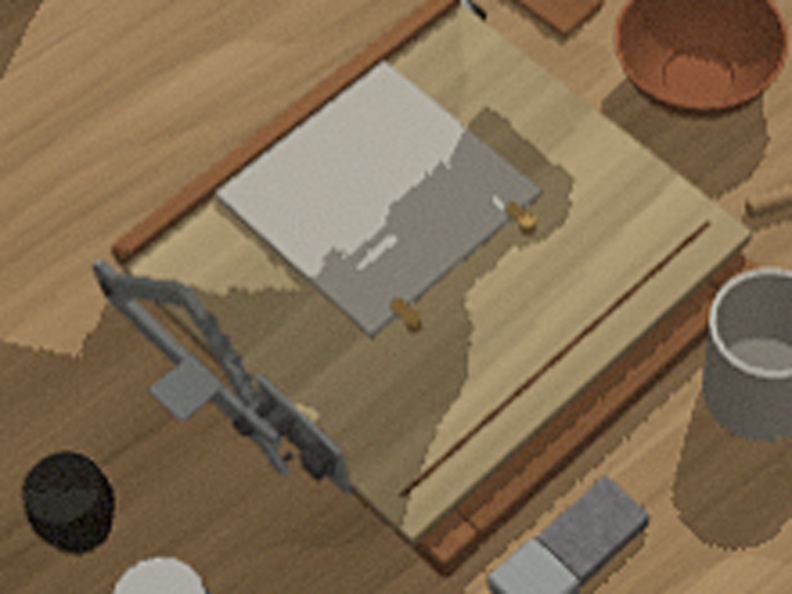

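The board lies on its frame (far corners at 413,540 and 750,237) and the tab is nearly level at (185,388). I'll do a numeric check of the tilt, the pawl and the loose things before handing in.

Run:
```python
from fit import *
from station import imaging
p=np.load('p.npy');q=lambda u:(np.float64(u)+.5)/3.6-.5+[165,180]
U=q([(750,237),(413,540),(540,190),(372,335)])
t=least_squares(lambda t:(proj('scene',board([*p[:3],t[0]],M[:4]))-U).ravel(),[.1]);print('tilt',t.x,t.fun.round(1))
V=q([(185,388)])
r=least_squares(lambda w:(proj('scene',board([*p[:3],t.x[0]],[(.159-.043*np.cos(w[0]-.45)-.003*np.sin(w[0]-.45),-.187,.04-.043*np.sin(w[0]-.45)+.003*np.cos(w[0]-.45))]))-V).ravel(),[.3]);print('pawl',r.x,r.fun)
a=C['scene']['color'];b=imaging.camera('scene')['color']
g=lambda i:cv2.cvtColor(i,cv2.COLOR_RGB2GRAY)
for n,(x,y,w,h) in dict(jar=(195,330,35,42),cup=(170,303,28,32),mug=(358,252,55,52),bowl=(333,170,52,42),brush=(270,312,78,68),rib=(296,162,38,28),tool=(368,210,76,32)).items():
    m=cv2.matchTemplate(g(b)[y-12:y+h+12,x-12:x+w+12],g(a)[y:y+h,x:x+w],cv2.TM_CCOEFF_NORMED);_,v,_,l=cv2.minMaxLoc(m);print(n,round(v,2),l[0]-12,l[1]-12)
```

```text
tilt [-0.02267528] [ 1.1 -0.7  0.2  0.8  1.   0.1  0.2 -0.1]
pawl [0.33751079] [ 0.36090403 -0.02819245]
jar 0.97 0 0
cup 0.95 0 0
mug 0.94 0 0
bowl 0.76 0 0
brush 0.75 0 0
rib 0.8 0 1
tool 0.99 0 0
```

The tilt is zero within error and nothing loose has moved. The pawl estimate of 0.34 is uncertain because I read a single point, so I'll compare the tab closely, at the start and now.

Run:
```python
import cv2,numpy as np
from station import imaging
z=lambda i,x,y:cv2.resize(i[y:y+36,x:x+40],None,fx=10,fy=10,interpolation=cv2.INTER_CUBIC)
a=np.load('scene.npz')['color'];b=np.mean([imaging.camera('scene')['color'] for _ in range(4)],0).astype('uint8')
cv2.imwrite('pics/tab.png',np.hstack([z(a,188,246),z(b,198,270)])[:,:,::-1])
```

```text
(no output)
```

View pics/tab.png

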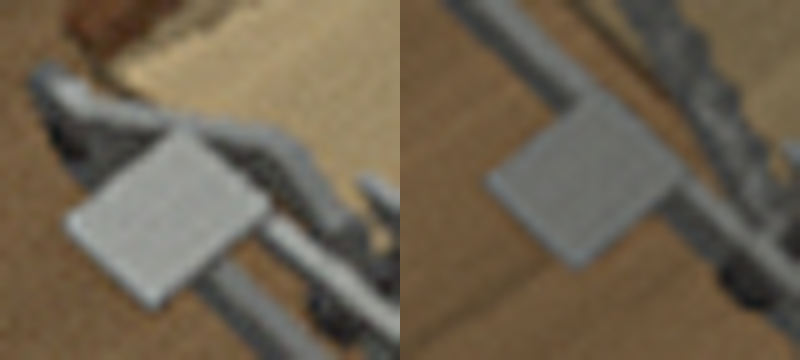

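Left (start) the tab corners are at (65,222), (155,308), (270,207), (178,128). Right (now) they are at (485,178), (578,266), (682,170), (592,92).

Run:
```python
from fit import *
p=np.load('p.npy')
q=lambda u,o:(np.float64(u)+.5)/10-.5+o
V0=q([(65,222),(155,308),(270,207),(178,128)],[188,246]);V1=q([(85,178),(178,266),(282,170),(192,92)],[198,270])
def tab(w,T,h):
    a=w-.45
    return board([*p[:3],T],[(.159+x*np.cos(-a)*1-z*np.sin(-a)*-1*-1 if 0 else .159+x*np.cos(a)-z*np.sin(a),-.187+y,.04+x*np.sin(a)+z*np.cos(a)) for x,y,z in [(-.043+dx,dy,h) for dx,dy in((-.016,-.017),(.016,-.017),(.016,.017),(-.016,.017))]])
for T1 in(0,-.02):
    f=lambda v:np.r_[(proj('scene',tab(v[0],p[3],v[2])+[0,v[3],0])-V0).ravel(),(proj('scene',tab(v[1],T1,v[2])+[0,v[3],0])-V1).ravel()]
    r=least_squares(f,[.1,.4,0,0]);print(T1,r.x.round(3),r.fun.round(1))
    for d in(0,.1,.17):
        g=least_squares(lambda v:f([d,*v]),[.4,0,0]);print('  w0',d,g.x.round(3),round(g.cost,2))
```

```text
0 [0.212 0.574 0.008 0.001] [-0.7  0.3 -0.6  0.   0.5 -0.   0.5 -0.2 -0.6  0.6 -0.8  0.2  1.  -0.3
  0.8 -0.6]
  w0 0 [0.411 0.001 0.   ] 5.27
  w0 0.1 [0.491 0.005 0.   ] 3.39
  w0 0.17 [0.543 0.007 0.   ] 2.66
-0.02 [0.255 0.547 0.01  0.   ] [-0.8  0.5 -0.8 -0.2  0.3 -0.3  0.5 -0.1 -0.5  0.5 -0.5  0.5  1.2  0.
  0.9 -0.7]
  w0 0 [ 0.337  0.002 -0.   ] 6.84
  w0 0.1 [0.426 0.005 0.   ] 4.59
  w0 0.17 [0.482 0.007 0.   ] 3.48
```

The corner fit gives a pawl angle of about 0.5, so the pawl stands at its free stop. I'm handing in.

```bash
python3 -c "
from station import job;print(job.hand_in())"
```

```text
the job is handed in; nothing more can be done
None
```

I pressed the thumb tab down with the shut fingertips until the pawl came free. I then pushed the board down slowly by its bare upper strip until it reached its stop, backed the arm off, and handed the job in at about 11 s of robot time. `hand_in` reports no verdict.

- **Board:** the fitted tilt was -0.02 rad, which is flat within the fit error. The push force rose at a fingertip height of 47 mm, the stated flat height.
- **Board moved early:** pressing the tab also lowered the board from about 0.37 to 0.19 rad. That is more than one tooth, which is itself a sign the pawl was out. The pawl angle was not measured before the board started to move.
- **Pawl:** the checks disagreed. A single-point estimate gave 0.34 rad. A fit to the tab's four corners gave 0.55 to 0.57 rad, or 0.34 to 0.54 rad depending on the assumed starting angle, with the better fits at 0.48 and above. I took it to be at its free stop (0.5 rad), also because the board went down past several teeth without stopping.
- **Loose things:** template matching showed all seven within 1 pixel of where they started. The match scores were lower (0.75 to 0.80) for the bowl, brush and rib.
- **Tile and arm:** the fingers were placed clear of the tile throughout. The highest tool force I read, at the end of each move, was about 15 N, and at hand-in the arm was clear of everything.

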